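# Ease the falling case lid shut

### The job

The lid of the dark wooden cheroot case leans open. With the fingers only, nudge it forward past upright, catch it on a finger early in its fall, and let it down on that finger until it is fully shut, so that it never drops or slams. Do not grip the lid or its tab, do not lift or shift the case, leave the other things where they are, and finish clear of everything.

Things in the scene. Friction and masses are not known exactly. Their poses are not given: they have to be found in the camera images.
- case: loose dark brown wooden case, 118 (x) x 191 (y) x 50 mm high when shut, 0.9 kg without its lid, filled (solid) to 24 mm. Origin at the middle of its underside on the table; x points from its front (tab side) to the hinge at its back, z up; the front faces the robot's left. Rim 45 mm above the origin, outer face of the front wall at x = -56 mm.
- case_lid (a joint): hinge angle of the lid, rad: 0 shut, 1.57 upright, 1.745 leaning back on its stop, where it starts and stays. Nudged forward of upright it falls shut by its weight in about half a second (faintly damped hinge, no spring). The lid is a 5 mm board, 0.12 kg, 192 mm wide, reaching 113 mm from the hinge; held up under its tab it weighs about 0.7 N.
- tab_edge (a point): underside of the bead at the free edge of the brass thumb tab, mid-width. The tab (56 mm wide, 3 mm thick, bead 5.6 mm) is fixed on the lid's outer face and sticks out 22 mm past the lid's front edge. 136 mm from the hinge axis; with the lid shut, 79 mm in front of the case's origin and 49 mm above the table, overhanging the front wall. Axes: the case's, turned with the lid.
- lid_hinge (a point): middle of the lid's hinge axis, at the case's back rim, 57 mm behind the case's origin and 45 mm above the table; the axis runs along the case's y.
- jar: loose small green glass ink jar with ball stopper, 28 mm across, 80 high, beyond the end of the case farther from the robot; origin at the middle of its foot. Bystander.
- stamp: loose rubber stamp with wooden knob, 36x47x52 mm, beside the end of the case nearer the robot; origin at the middle of its foot. Bystander.
- spool: loose spool of red thread, 40 mm across, 48 high, behind the case's hinge; origin at the middle of its foot. Bystander.
- bundle: loose tied flat bundle of cheroots, 46x109x21 mm, near the front corner of the case that is nearer the robot; origin at the middle of its underside. Bystander.
- gluepot: loose white glue pot, 65 mm across, 44 high, behind the case's hinge; origin at the middle of its foot. Bystander.

How it is judged:
On the way, in this order (a step that is already met when the one before it is completed fails the run):
1. the lid is past upright and rests, caught, on a finger (0.45 to 1.5 rad, slower than 1.5 rad/s) (value of joint case_lid between 0.45 and 1.5 rad and velocity of joint case_lid between -1.5 and 0.3 rad/s and contact force between the fingers and case above 0.05 N), for 0.2 s.
2. the lid, nearly shut, is still being let down on the finger (0.08 to 0.4 rad, slower than 1.5 rad/s) (value of joint case_lid between 0.08 and 0.4 rad and velocity of joint case_lid above -1.5 rad/s and contact force between the fingers and case above 0.05 N), for 0.2 s.
At the end, for the whole second after the job is handed in: The lid is fully shut (hinge under 0.025 rad), the case stands flat and at rest within 30 mm of where it started (value of joint case_lid below 0.025 rad and distance of case from where it was at the start of the episode below 0.03 m and angle between case's own z axis and vertical below 0.03 rad and linear speed of case below 0.02 m/s); the robot touches nothing.
It fails at once if the lid slammed: faster than 2.5 rad/s while closing in its last 0.25 rad (value of joint case_lid below 0.25 rad and velocity of joint case_lid below -2.5 rad/s).
It fails at once if the lid or case was gripped or forced: more than 15 N between the fingers and the case (contact force between the fingers and case above 15 N).
It fails at once if the case was lifted, tipped or pushed away (height (world z) of case above 0.01 m or angle between case's own z axis and vertical above 0.15 rad or distance of case from where it was at the start of the episode above 0.05 m).
It fails at once if a bystander was moved more than 25 mm (distance of any of jar, stamp, spool, bundle, gluepot from where it was at the start of the episode above 0.025 m).
It also fails if it takes over 48 s, if anything falls off the work surface, if the arm or the gripper's body presses on something with over 40 N, if the wrist force passes 120 N, or if a joint passes its speed limit or range.

### The arm

A 7-joint arm with a two-finger parallel gripper is mounted at the origin on a cart in front of the work surface, level with it; the furniture and walls round the work are solid. World frame = base frame: x ahead of the robot, y to its left, z up, the work surface at z = 0. Lengths are in m, angles in rad, forces in N, time in s.
With the tool pointing down it reaches from about 0.425 to 0.875 m from the base axis. Payload 4.7 kg.
Tool frame: the origin (TCP) lies at the very end of the fingers, on their centre line; the grasp point (between the pads) lies 19 mm behind it; z points along the fingers, y is the line along which they close (so a half turn about z gives the same grasp; the last joint's range is limited). The gripper opens to 87 mm and grips with 3 to 60 N. Pads are 19 mm wide; open, the fingers measure 117 mm over their backs; the gripper's body (75 mm by 190 mm) begins 51 mm behind the grasp point.
Start: joints at [1.134, 0.321, -0.07, 1.45, 0.023, 1.371, -0.057], TCP at [0.283, -0.585, 0.223] pointing down, gripper open.
Joint ranges: [-2.86, 2.86], [-0.3, 2.09], [-1.38, 1.24], [0.06, 2.45], [-1.56, 4.7], [0.09, 2.05], [-2.69, 2.69]. Speed limits (rad/s): [2.57, 2.57, 3.14, 3.14, 3.14, 3.14, 3.14].

### API

Orientations are given as a rotation vector (axis times angle).
In Python, from bench import ctrl, get_image, job gives the robot as it stands.
- The arm moves only by the shell command python3 -m crank 'ROWS' [FORCE]. ROWS is JSON, a list that holds one entry, the list of rows, each a list of 5 numbers: the shift along the tool's x, y, z in mm, then the turn about the tool's z in rad, then the closure, from -1 (fully open) to 1 (shut), so that 0 is half open. A call has 1 to 10 rows; each row shifts and turns the commanded pose from where the row before left it, along the tool's axes as they then stand; what a row does not reach is not made up. A row lasts 1/12 s, in which the tool goes at most 41.7 mm and 7.16 degrees, less where a joint would pass 70% of its speed; a pose out of reach is approached as far as the arm can. A call with a gripper value outside its range is refused whole. The fingers move at their own pace and stop on an object; FORCE is the grip in N (left out, the last holds). Time passes only in rows, so rows that do not move let the fingers close. It gives the time, the measured TCP pose, the force, the opening and the grip force at its end, in the units of the state.
- ctrl.get_state(): the state, without advancing time (a new reading comes with each control period).
- get_image(name): name is "side" or "top" or "wrist"; returns a dict with "pixels" (384x512x3 uint8, red, green, blue), "fx", "fy", "cx", "cy" (pixels), "T" (4x4, takes a point from camera to world coordinates); the wrist camera has in their place "T_tool_cam" (4x4, takes a point from camera to tool coordinates, whose origin is the TCP and whose axes are the flange's). Camera axes: x right, y down, z forward; pixel columns grow to the right and rows downward; lengths in m; the calibration is good to about 2 mm. A picture is of the moment at which its call begins: read the wrist's pose just before it. There is no depth.
- job.close_job(): hands the job in; it is judged then, once.
The state is a dict: "time": time; "joint_positions": joint angles; "qd": joint speeds; "joint_torque": joint torques, N m; "position": TCP position; "tool_rot": TCP orientation; "ft_force": force on the tool from outside, world axes, zero at the start; "torque": the same for the moment, N m; "grip_width": opening from 0.0 (shut) to 1.0 (fully open); "grip_force": force on a finger pad.
Only numpy, scipy, OpenCV 4.12 (cv2) and the standard library are available. Lean on these libraries where they do the work, as an engineer would, in place of code of your own. Each camera call takes 0.05 s, during which the arm holds its last target. There are 200 camera calls.

## Working session

There is one attempt and no reset: what is moved stays moved. The work goes in short steps, Python scripts to look and compute and a shell command to move; the robot and the scene stay as the last step left them, time stands still between calls to the robot, and variables do not carry over. Pictures are saved under pics/ and viewed, at most 12 in all, crops included, and the job is handed in when it is done.

```bash
mkdir -p pics; ls
python3 - <<'E'
from bench import ctrl,get_image
import cv2,numpy as np
s=ctrl.get_state();print(s)
for n in("top","side"):
    im=get_image(n);cv2.imwrite(f"pics/{n}0.png",im["pixels"][:,:,::-1]);print(n,im["fx"],im["fy"],im["cx"],im["cy"],np.round(im["T"],4).tolist())
    np.savez(f"{n}0.npz",**im)
E
```

```text
pics
{'time': 0.0, 'joint_positions': array([ 1.13408142,  0.32181963, -0.07009341,  1.45166584,  0.02264347,
        1.37077402, -0.05691617]), 'qd': array([ 2.77622127e-04, -1.01441471e-03, -6.27143358e-04, -1.17050881e-03,
       -1.29768560e-03,  3.55558149e-04,  7.62984247e-05]), 'joint_torque': array([ 1.52195648e-04, -4.91282701e+01, -4.04270198e-01, -3.12522376e+01,
       -6.42093318e-02,  4.38585004e-02,  1.80619727e-04]), 'position': array([ 0.28291482, -0.58459894,  0.22146837]), 'tool_rot': array([-3.06035767e+00, -7.01802988e-01,  8.66888570e-04]), 'ft_force': array([-9.78051432e-01, -4.07257880e-04,  3.05575782e-01]), 'torque': array([ 0.00999701, -0.02897459, -0.02512703]), 'grip_force': 0.0, 'grip_width': 0.998065533332425}
top 480.10739769754935 480.10739769754935 259.23884083701967 187.30731006560015 [[0.017, -0.9918, 0.1269, 0.4446], [-0.9998, -0.0154, 0.0134, 0.0303], [-0.0114, -0.1271, -0.9918, 1.0605], [0.0, 0.0, 0.0, 1.0]]
side 443.4600089154252 443.4600089154252 253.97434749441584 185.75571320374453 [[-0.9924, -0.0792, 0.0945, 0.4689], [-0.1219, 0.5142, -0.8489, 0.8891], [0.0186, -0.854, -0.52, 0.5801], [0.0, 0.0, 0.0, 1.0]]
```

View pics/top0.png

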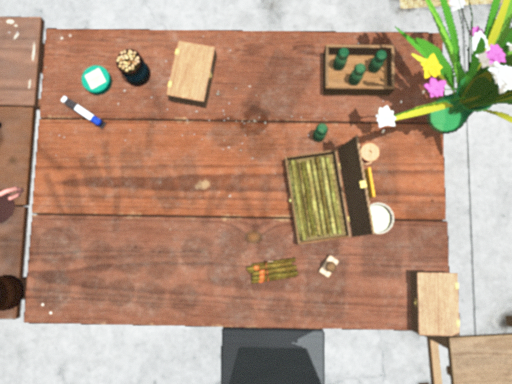

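View pics/side0.png

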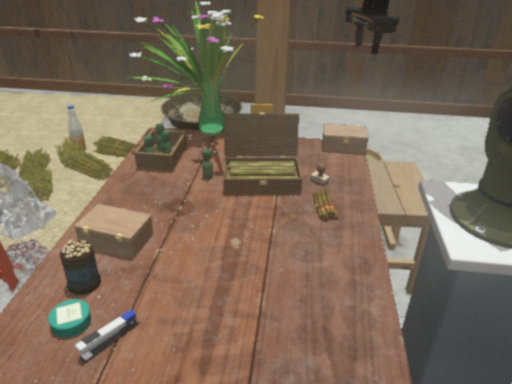

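The top view shows the case at about px (285–345, 150–243). Its front faces image-left (+y) and the lid leans right. The tab is near (362,184), with the spool at (370,152) and the gluepot at (381,218). I'll enlarge it to pick corners.

Run:
```python
import cv2
t=cv2.imread("pics/top0.png")[125:255,275:405];cv2.imwrite("pics/topc.png",cv2.resize(t,None,fx=4.5,fy=4.5,interpolation=cv2.INTER_CUBIC))
```

```text
(no output)
```

View pics/topc.png

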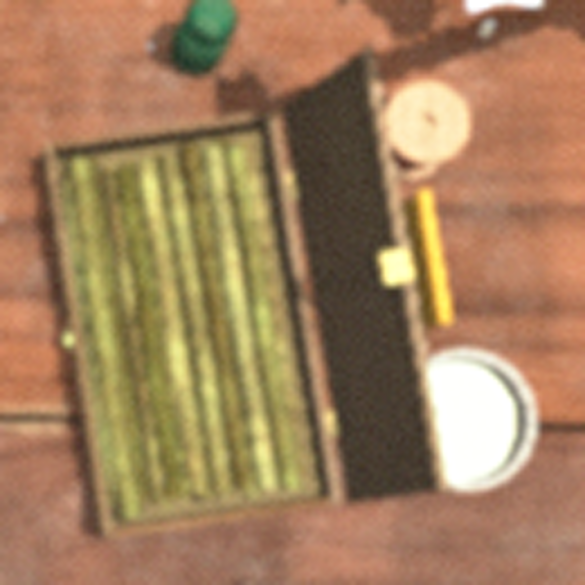

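The enlarged crop shows the rim corners at about crop (47,150), (105,533), (340,497) and (268,118). The yellow bar at (433,255) may be the tab, and there is a small brass square at (397,268). I'll check both by projection.

```bash
cat > h.py <<'E'
import numpy as np
def ray(im,px,z):
    d=im["T"][:3,:3]@np.array([(px[0]-im["cx"])/im["fx"],(px[1]-im["cy"])/im["fy"],1]);o=im["T"][:3,3]
    return o+d*(z-o[2])/d[2]
def proj(im,P):
    p=im["T"][:3,:3].T@(np.asarray(P)-im["T"][:3,3]);return np.array([im["fx"]*p[0]/p[2]+im["cx"],im["fy"]*p[1]/p[2]+im["cy"]])
E
python3 - <<'E'
from h import *
im=np.load("top0.npz");sd=np.load("side0.npz")
off=np.array([275,125])
C=[ray(im,np.array(p)/4.5+off-.4,.045) for p in [(47,150),(105,533),(340,497),(268,118)]]
C=np.array(C);print(C.round(4))
print("sizes",np.linalg.norm(C-np.roll(C,-1,0),axis=1))
ly=C[0]+C[3]-C[1]-C[2];ly=ly/np.linalg.norm(ly)  # along world +x
ex=np.array([ly[1],-ly[0],0]);yaw=np.arctan2(ex[1],ex[0])
o=C.mean(0)*[1,1,0];print("origin",o,"ex",ex,"yaw",yaw, "ly", ly)
hinge=o+ex*.057+[0,0,.045];print("hinge",hinge)
for th in(1.745,1.57,.0):
    tip=hinge+.136*(-ex*np.cos(th)+np.array([0,0,np.sin(th)]))+.004*(ex*np.sin(th)+np.array([0,0,np.cos(th)]))
    print(th,"tip",tip.round(4),"top crop",((proj(im,tip)-off+.4)*4.5).round(),"side",proj(sd,tip).round(1))
for th in (1.745,):
  for s in(-.028,.028):
    print(((proj(im,hinge+.136*(-ex*np.cos(th)+np.array([0,0,np.sin(th)]))+.004*ex+s*ly)-off+.4)*4.5).round())
for n,p,z in(("jar",(200,50),.04),("spool",(428,122),.048),("glue",(482,420),.044)):print(n,ray(im,np.array(p)/4.5+off-.4,z).round(3))
E
```

```text
[[ 0.639  -0.0103  0.045 ]
 [ 0.4578 -0.0392  0.045 ]
 [ 0.4764 -0.1487  0.045 ]
 [ 0.6561 -0.1157  0.045 ]]
sizes [0.18345216 0.11107348 0.18272669 0.10672556]
origin [ 0.55730092 -0.07849028  0.        ] ex [ 0.1691478 -0.9855907  0.       ] yaw -1.4008313855895995 ly [0.9855907 0.1691478 0.       ]
hinge [ 0.56694235 -0.13466895  0.045     ]
1.745 tip [ 0.5716 -0.1618  0.1782] top crop [427. 256.] side [261.4 103.8]
1.57 tip [ 0.5676 -0.1385  0.181 ] top crop [372. 264.] side [262.1 106.2]
0.0 tip [ 0.5439 -0.0006  0.049 ] top crop [ 25. 347.] side [264.3 181.5]
[440. 322.]
[416. 189.]
jar [ 0.69  -0.084  0.04 ]
spool [ 0.655 -0.191  0.048]
glue [ 0.513 -0.216  0.044]
```

The projection matches the yellow bar, so that is the tab and the pose is good. Next I'll check how close the leaning flower at top px (387,117) comes to the workspace.

Run:
```python
from h import *
im=np.load("top0.npz");sd=np.load("side0.npz")
for p in((387,117),(430,65)):
  for z in(0,.1,.2,.3,.4,.5,.6):
    P=ray(im,p,z);print(p,z,P.round(3),proj(sd,P).round())
```

```text
(387, 117) 0 [ 0.745 -0.242  0.   ] [203. 149.]
(387, 117) 0.1 [ 0.717 -0.216  0.1  ] [210. 121.]
(387, 117) 0.2 [ 0.688 -0.19   0.2  ] [217.  89.]
(387, 117) 0.3 [ 0.66  -0.165  0.3  ] [226.  53.]
(387, 117) 0.4 [ 0.632 -0.139  0.4  ] [236.  11.]
(387, 117) 0.5 [ 0.603 -0.113  0.5  ] [248. -38.]
(387, 117) 0.6 [ 0.575 -0.088  0.6  ] [261. -97.]
(430, 65) 0 [ 0.869 -0.342  0.   ] [171. 132.]
(430, 65) 0.1 [ 0.829 -0.307  0.1  ] [179. 106.]
(430, 65) 0.2 [ 0.789 -0.272  0.2  ] [187.  77.]
(430, 65) 0.3 [ 0.749 -0.237  0.3  ] [197.  43.]
(430, 65) 0.4 [ 0.709 -0.202  0.4  ] [208.   4.]
(430, 65) 0.5 [ 0.669 -0.167  0.5  ] [221. -41.]
(430, 65) 0.6 [ 0.629 -0.131  0.6  ] [237. -96.]
```

```bash
python3 -m crank '[[[0,0,-20,0.1,-1],[0,0,-20,0.1,-1],[0,0,0,0.08,-1],[0,0,0,0,-1]]]' 10
```

```text
time: 0.43
position: [0.2834, -0.5856, 0.2637]
tool_rot: [3.129, 0.265, 0.001]
ft_force: [-0.5, 0.7, -0.6]
grip_width: 1.001
grip_force: 0.0
```

Run:
```python
import cv2
s=cv2.imread("pics/side0.png")[0:140,125:305];t=cv2.imread("pics/top0.png")[0:140,370:512]
a=cv2.resize(s,None,fx=3.2,fy=3.2,interpolation=cv2.INTER_CUBIC);cv2.imwrite("pics/sc.png",a)
```

```text
(no output)
```

View pics/sc.png

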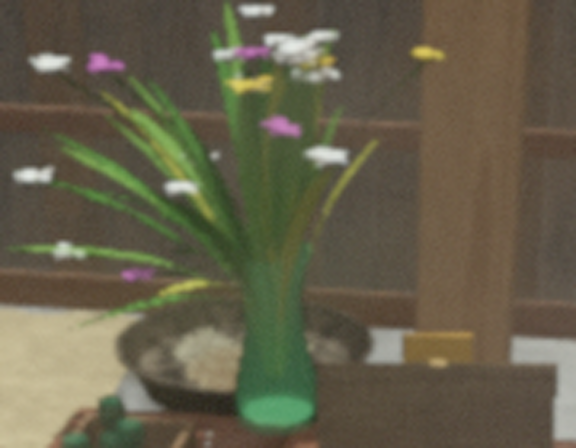

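The nearest flower triangulates to about (0.66,-0.165,0.31). I'll work 13 mm off the tab's middle, toward the robot, to stay clear of it.

```bash
python3 -m crank '[[[14,-14,0,0,-1],[26,-28,0,0,-1],[26,-28,0,0,-1],[26,-28,0,0,-1],[26,-28,0,0,-1],[26,-28,0,0,-1],[26,-28,0,0,-1],[26,-28,0,0,-1],[26,-28,0,0,-1],[26,-28,0,0,-1]]]' && python3 -m crank '[[[26,-28,0,0,-1],[26,-28,0,0,-1],[26,-28,0,0,-1],[16,-17,0,0,-1],[0,0,0,0,-1],[0,0,0,0,-1]]]'
python3 - <<'E'
from bench import ctrl,get_image
import cv2,numpy as np
s=ctrl.get_state();im=get_image("wrist");print(s["position"],s["tool_rot"],s["ft_force"]);cv2.imwrite("pics/w1.png",im["pixels"][:,:,::-1]);print({k:np.round(v,3).tolist() for k,v in im.items() if k!="pixels"})
im["position"]=s["position"];im["rot"]=s["tool_rot"];np.savez("w1.npz",**im)
E
```

```text
time: 1.27
position: [0.4824, -0.2788, 0.2615]
tool_rot: [-3.129, -0.272, 0.002]
ft_force: [0.0, 0.7, 0.4]
grip_width: 0.998
grip_force: 0.0
time: 1.77
position: [0.5579, -0.1632, 0.2612]
tool_rot: [-3.128, -0.277, 0.003]
ft_force: [0.1, -0.4, -1.0]
grip_width: 1.002
grip_force: 0.0
[ 0.5578974  -0.1631988   0.26124831] [-3.12825303 -0.27749173  0.00314333] [ 0.14513483 -0.41774054 -0.95916659]
{'fx': 343.049, 'fy': 343.049, 'cx': 250.813, 'cy': 190.778, 'T_tool_cam': [[0.0, -0.968, -0.252, 0.07], [1.0, 0.0, -0.0, 0.001], [0.0, -0.252, 0.968, -0.163], [0.0, 0.0, 0.0, 1.0]]}
```

View pics/w1.png

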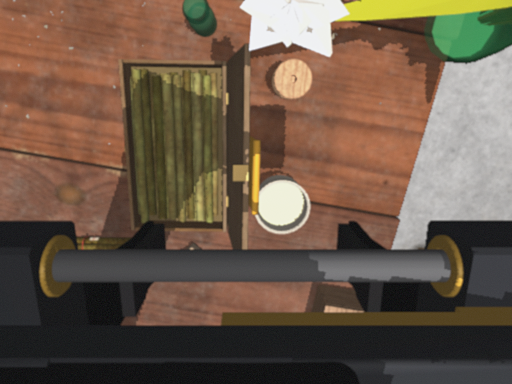

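The wrist view shows the case square to the tool. The bead runs from (256,140) to (255,215), the lid edge is at about x=240–247, and a flower sits at the top near (295,25).

Run:
```python
from h import *
im=np.load("w1.npz");M=im["T_tool_cam"]
for p,z in(((256,140),.179),((255.5,215),.179),((256,178),.179),((229,146),.045),((125,62),.045),((134,226),.045),((295,50),.3)):
    d=M[:3,:3]@np.array([(p[0]-im["cx"])/im["fx"],(p[1]-im["cy"])/im["fy"],1]);o=M[:3,3]
    print(p,(o+d*(im["position"][2]-z-o[2])/d[2]).round(4))
```

```text
(256, 140) [0.0436 0.0044 0.0822]
(255.5, 215) [-0.0126  0.0043  0.0822]
(256, 178) [0.0159 0.0045 0.0822]
(229, 146) [ 0.0225 -0.0234  0.2162]
(125, 62) [ 0.1098 -0.1302  0.2162]
(134, 226) [-0.0714 -0.1364  0.2162]
(295, 50) [ 0.0869  0.0157 -0.0388]
```

```bash
python3 -m crank '[[[0,3,20,0,-1],[0,0,25,0,-1],[0,0,25,0,-1],[0,0,20,0,-1],[0,0,5,0,-0.5],[0,0,0,0,0],[0,0,0,0,0.3],[0,0,0,0,0.45],[0,0,0,0,0.45],[0,0,0,0,0.45]]]'
python3 - <<'E'
from bench import ctrl,get_image
import cv2,numpy as np
s=ctrl.get_state();print(s["position"],s["tool_rot"],s["ft_force"],s["grip_width"])
im=get_image("wrist");cv2.imwrite("pics/w2.png",im["pixels"][:,:,::-1]);
E
```

```text
time: 2.65
position: [0.559, -0.1686, 0.1689]
tool_rot: [3.129, 0.268, 0.003]
ft_force: [0.6, -0.4, 1.0]
grip_width: 0.63
grip_force: 0.0
[ 0.55902412 -0.16857362  0.16890808] [3.12906087e+00 2.67763924e-01 3.12379001e-03] [ 0.64269729 -0.37905581  0.99306884] 0.6299146197628952
```

View pics/w2.png

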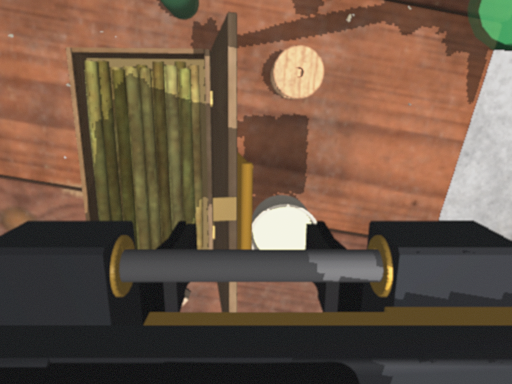

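Fingers straddle the tab: bead at x≈246, left finger at ~180, right finger at ~320. They are still closing. I'll finish closing to the gap and start nudging forward.

```bash
python3 -m crank '[[[0,0,2,0,0.45],[0,0,0,0,0.45],[0,0,0,0,0.45],[0,0,0,0,0.45],[0,-4,0,0,0.45],[0,-4,0,0,0.45],[0,-4,0,0,0.45],[0,-4,0,0,0.45],[0,0,0,0,0.45]]]'
```

```text
time: 3.45
position: [0.5556, -0.151, 0.1657]
tool_rot: [-3.13, -0.271, -0.0]
ft_force: [0.2, 0.0, -0.3]
grip_width: 0.275
grip_force: 0.0
```

```bash
python3 -m crank '[[[0,-3,0,0,0.45],[0,-3,0,0,0.45],[0,-3,0,0,0.45],[0,-3,0,0,0.45],[0,-3,0,0,0.45],[0,-3,0,0,0.45],[0,-3,0,0,0.45],[0,-3,0,0,0.45],[0,0,0,0,0.45],[0,0,0,0,0.45]]]'
python3 - <<'E'
from bench import ctrl,get_image
import cv2,numpy as np
s=ctrl.get_state();print(s["position"],s["tool_rot"],s["ft_force"],s["grip_width"])
im=get_image("wrist");cv2.imwrite("pics/w3.png",im["pixels"][:,:,::-1]);
E
```

```text
time: 4.28
position: [0.5515, -0.1286, 0.1656]
tool_rot: [3.13, 0.269, -0.0]
ft_force: [0.5, 0.1, 0.4]
grip_width: 0.277
grip_force: 0.0
[ 0.55151555 -0.12860567  0.16557072] [ 3.12993971e+00  2.68698233e-01 -6.02136709e-05] [0.50105535 0.06376384 0.42573728] 0.2765499664097236
```

View pics/w3.png

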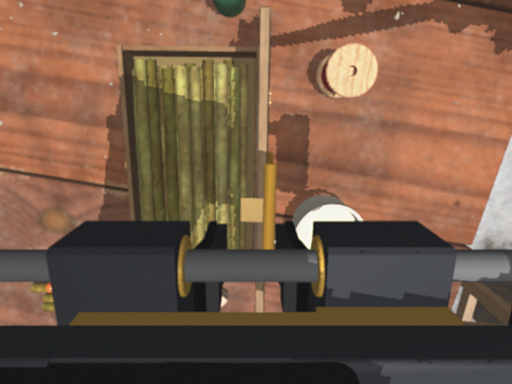

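The bead is at (270,165–225), right of centre, so it's still on the rear finger with the lid near upright. I'll push a little further.

```bash
cat > est.py <<'E'
from bench import ctrl,get_image
from h import *
import cv2,sys
from scipy.optimize import brentq
s=ctrl.get_state();im=get_image("wrist");cv2.imwrite(f"pics/{sys.argv[1]}.png",im["pixels"][:,:,::-1])
hsv=cv2.cvtColor(im["pixels"],cv2.COLOR_RGB2HSV)
m=cv2.inRange(hsv,(14,170,110),(26,255,255))[:222]
n,l,st,ce=cv2.connectedComponentsWithStats(m)
for i in np.argsort(-st[1:,4])[:3]+1:
    px=ce[i];M=im["T_tool_cam"];d=M[:3,:3]@np.array([(px[0]-im["cx"])/im["fx"],(px[1]-im["cy"])/im["fy"],1]);o=M[:3,3]
    c0=np.array([.169,-.9856])@s["position"][:2]
    f=lambda th:c0+(o+d*(s["position"][2]-(.045+.1365*np.sin(th)+.0065*np.cos(th))-o[2])/d[2])[1]-(.2304-.1365*np.cos(th)+.0065*np.sin(th))
    try:th=brentq(f,.0,1.9)
    except Exception:th=None
    print(st[i],px.round(1),"theta",th)
print(s["time"],s["position"].round(4),s["ft_force"].round(2),s["grip_width"])
E
python3 est.py w3b; python3 -m crank '[[[0,-2,0,0,0.45],[0,-2,0,0,0.45],[0,-2,0,0,0.45],[0,0,0,0,0.45],[0,0,0,0,0.45]]]'; python3 est.py w4
```

```text
[264 164  11  58 584] [268.8 192. ] theta 1.5126249740815576
4.3333 [ 0.5515 -0.1289  0.1655] [-0.51  0.5  -0.08] 0.2755356969568271
time: 4.8
position: [0.5505, -0.1227, 0.1656]
tool_rot: [3.13, 0.269, 0.0]
ft_force: [0.5, 0.4, -0.4]
grip_width: 0.274
grip_force: 0.0
[263 163  11  59 578] [267.6 192. ] theta 1.4629648714886214
4.8 [ 0.5505 -0.1227  0.1656] [ 0.53  0.42 -0.36] 0.2742566718113521
```

```bash
python3 -m crank '[[[0,-2,0,0,0.45],[0,-2,0,0,0.45],[0,0,0,0,0.45],[0,0,0,0,0.45],[0,0,0,0,0.45]]]'; python3 est.py w5
```

```text
time: 5.27
position: [0.5498, -0.119, 0.1655]
tool_rot: [3.13, 0.268, -0.0]
ft_force: [0.6, 0.0, -0.1]
grip_width: 0.273
grip_force: 0.0
[246 158  16  64 664] [251.8 190.8] theta 1.3839864535028432
[260 167   2  11  15] [260.7 172. ] theta 1.412702669115831
[262 153   3   2   4] [263.2 153.5] theta 1.4202352226498551
5.2667 [ 0.5498 -0.119   0.1655] [ 0.62  0.   -0.15] 0.27262628605437467
```

```bash
python3 -m crank '[[[0,0,0,0,0.45],[0,0,0,0,0.45],[0,0,0,0,0.45]]]'; python3 est.py w6
```

```text
time: 5.57
position: [0.5498, -0.119, 0.1655]
tool_rot: [3.13, 0.268, -0.0]
ft_force: [0.7, 0.8, -0.2]
grip_width: 0.275
grip_force: 0.1
[226 160  15  62 684] [232.3 190.8] theta 1.3185597616267393
[245 153   8   7  33] [248.9 155.7] theta 1.374274148473786
[243 175   6   5  13] [245.5 176.9] theta 1.362974021969935
5.5667 [ 0.5498 -0.119   0.1655] [ 0.68  0.8  -0.16] 0.2754573022968652
```

View pics/w6.png

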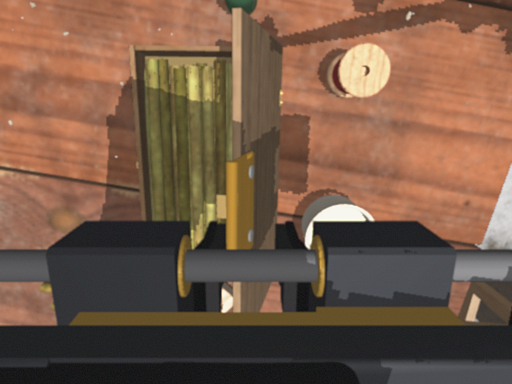

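The lid is caught: bead at x≈231, lying on the front (left) finger at θ≈1.32. I'll open the gripper, which moves the front finger forward, and lower gently.

```bash
python3 -m crank '[[[0,0,0,0,0.3],[0,0,1,0,0.1],[0,0,1,0,-0.1],[0,0,1,0,-0.3],[0,0,1,0,-0.5],[0,0,1,0,-0.7],[0,0,1,0,-0.9],[0,0,1,0,-1],[0,0,2,0,-1],[0,0,1,0,-1]]]'; python3 est.py w7
```

```text
time: 6.45
position: [0.5498, -0.1189, 0.1552]
tool_rot: [-3.13, -0.268, 0.0]
ft_force: [-0.5, 0.6, -0.7]
grip_width: 0.94
grip_force: 0.1
[ 161  154   53   68 2156] [184.6 189.8] theta 1.1605813355947014
[210 152   2   3   4] [210.2 152.8] theta 1.2545159726589155
[212 209   1   3   3] [212. 210.] theta 1.2546721947425712
6.45 [ 0.5498 -0.1189  0.1552] [-0.51  0.59 -0.66] 0.9400713538693817
```

```bash
sed -i 's/px=ce\[i\];M/px=np.array([np.percentile(np.where(l==i)[1],1)+6,ce[i][1]]);M/' est.py; python3 -m crank '[[[0,-3,2,0,-1],[0,-4,2,0,-1],[0,-4,3,0,-1],[0,-4,3,0,-1],[0,-4,3,0,-1],[0,-4,3,0,-1],[0,-4,3,0,-1],[0,-4,3,0,-1],[0,-4,3,0,-1],[0,-3,3,0,-1]]]'; python3 est.py w8
```

```text
time: 7.33
position: [0.5432, -0.081, 0.1271]
tool_rot: [3.13, 0.268, -0.0]
ft_force: [-0.8, -0.1, 0.7]
grip_width: 1.005
grip_force: 0.2
[ 156  154   71   68 4154] [163.  189.3] theta 0.7299278320972985
7.3333 [ 0.5432 -0.081   0.1271] [-0.75 -0.11  0.69] 1.0047469536593248
```

View pics/w8.png

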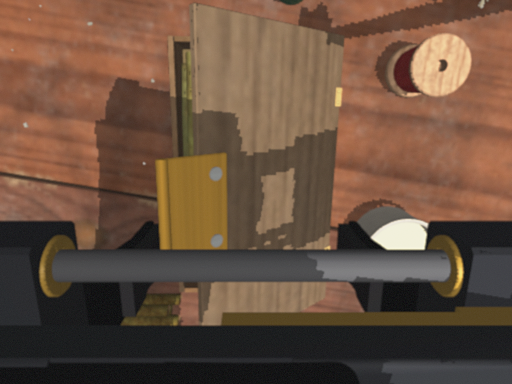

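The bead rests on the front finger at x≈156 with θ≈0.72. I'll continue along the arc.

```bash
python3 -m crank '[[[0,-3.5,4,0,-1],[0,-3.5,4,0,-1],[0,-3.5,4,0,-1],[0,-3.5,4,0,-1],[0,-3,4,0,-1],[0,-2.5,4,0,-1],[0,-2,3.5,0,-1],[0,-2,3,0,-1],[0,-1,3,0,-1],[0,-1,2,0,-1]]]'; python3 est.py w9
```

```text
time: 8.22
position: [0.5389, -0.056, 0.0916]
tool_rot: [-3.13, -0.268, 0.001]
ft_force: [0.4, 1.1, 0.5]
grip_width: 1.003
grip_force: 0.6
[ 157  155   80   67 4833] [165.  189.2] theta 0.43339118342780036
8.2167 [ 0.5389 -0.056   0.0916] [0.4  1.14 0.5 ] 1.0031848416439015
```

```bash
cat > sid.py <<'E'
from bench import ctrl,get_image
from h import *
import cv2,sys
im=get_image("side");ex=np.array([.169,-.9856,0]);ly=np.array([.9856,.169,0]);o=np.array([.5669,-.1347,.045])+.0019*ex
def bead(th,s):return o+ex*(-.1365*np.cos(th)+.0065*np.sin(th))+np.array([0,0,.1365*np.sin(th)+.0065*np.cos(th)])+s*ly
hsv=cv2.cvtColor(im["pixels"],cv2.COLOR_RGB2HSV);m=cv2.inRange(hsv,(14,130,80),(28,255,255))
for th in(.0,.1,.2,.3,.4,.5):print(th,proj(im,bead(th,.02)).round(1))
y,x=np.where(m[60:200,225:300]);
for c in range(225,300,3):
    r=y[x==c-225]+60
    if len(r):print(c,r.min(),r.max(),end="; ")
cv2.imwrite(f"pics/{sys.argv[1]}.png",cv2.resize(im["pixels"][60:220,190:340,::-1],None,fx=4,fy=3.7,interpolation=cv2.INTER_CUBIC))
E
python3 sid.py s1
```

```text
0.0 [255.7 180.4]
0.1 [255.8 175. ]
0.2 [255.9 169.5]
0.3 [255.9 163.7]
0.4 [255.9 157.8]
0.5 [255.9 151.8]
255 160 161; 258 159 161; 261 159 160; 264 159 160; 267 159 159;
```

View pics/s1.png

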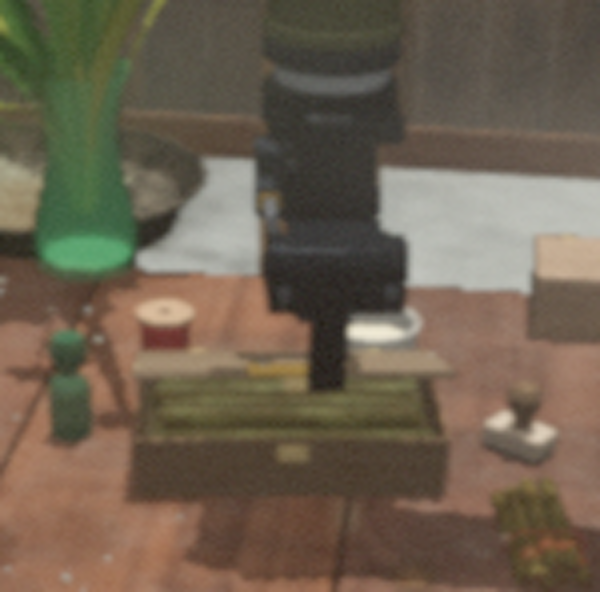

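The side view shows the bead at row ~160, so θ≈0.36. It sits on the front fingertip, about 9 mm above the finger's end.

```bash
python3 -m crank '[[[0,-1.2,2,0,-1],[0,-1.2,2.5,0,-1],[0,-1.2,2.5,0,-1],[0,-1.2,2.5,0,-1],[0,-1.2,2.5,0,-1],[0,0,0,0,-1]]]'; python3 est.py w10; python3 sid.py s2
```

```text
time: 8.82
position: [0.5377, -0.0502, 0.0794]
tool_rot: [-3.13, -0.268, 0.001]
ft_force: [0.9, 1.1, 0.5]
grip_width: 1.0
grip_force: 0.4
[ 159  155   81   67 4992] [167.  188.6] theta None
8.8167 [ 0.5377 -0.0502  0.0794] [0.95 1.09 0.55] 0.9995460300122944
0.0 [255.7 180.4]
0.1 [255.8 175. ]
0.2 [255.9 169.5]
0.3 [255.9 163.7]
0.4 [255.9 157.8]
0.5 [255.9 151.8]
252 165 167; 255 166 168; 258 165 168; 261 164 168; 264 164 167;
```

```bash
python3 -m crank '[[[0,-0.7,2.5,0,-1],[0,-0.6,2.5,0,-1],[0,-0.6,2.5,0,-1],[0,-0.6,2.5,0,-1],[0,-0.5,2.5,0,-1],[0,0,0,0,-1]]]'; python3 sid.py s3 | tail -1; python3 est.py w11
```

```text
time: 9.42
position: [0.5374, -0.0473, 0.067]
tool_rot: [-3.13, -0.268, 0.0]
ft_force: [0.2, 1.3, -0.3]
grip_width: 0.997
grip_force: 0.9
252 169 174; 255 170 174; 258 168 174; 261 168 173; 264 168 173; [ 159  156   82   66 4981] [167. 189.] theta None
9.4667 [ 0.5374 -0.0473  0.0672] [-0.26  2.16  0.96] 1.0002888275166233
```

```bash
python3 -m crank '[[[0,-0.4,2,0,-1],[0,-0.4,2,0,-1],[0,-0.3,2,0,-1],[0,-0.3,2,0,-1],[0,-0.2,2,0,-1],[0,0,0,0,-1]]]'; python3 sid.py s4 | tail -1; python3 est.py w12
```

```text
time: 10.02
position: [0.5372, -0.0458, 0.0571]
tool_rot: [-3.13, -0.268, 0.0]
ft_force: [-0.8, 2.9, -0.3]
grip_width: 1.002
grip_force: 1.2
252 172 177; 255 173 177; 258 171 177; 261 171 177; 264 170 177; [ 159  156   82   66 4959] [167.  189.3] theta 0.4093796092789905
10.0667 [ 0.5372 -0.0458  0.0573] [-0.64  2.36  0.78] 1.0068023566644
```

```bash
python3 -m crank '[[[0,-0.2,1.5,0,-1],[0,-0.2,1.5,0,-1],[0,-0.1,1.5,0,-1],[0,-0.1,1.5,0,-1],[0,0,0,0,-1]]]'; python3 sid.py s5 | tail -1; python3 est.py w13
```

```text
time: 10.53
position: [0.5371, -0.0452, 0.0516]
tool_rot: [3.13, 0.268, -0.0]
ft_force: [-2.4, 2.7, 0.7]
grip_width: 0.995
grip_force: 2.9
252 173 179; 255 175 180; 258 174 180; 261 173 180; 264 173 179; 267 173 173; [ 160  156   81   66 4926] [168.  189.2] theta 0.4453313707561418
10.5833 [ 0.5371 -0.0452  0.0516] [-0.89  3.56  1.22] 0.9996945707214712
```

```bash
python3 -m crank '[[[0,-0.2,0.7,0,-1],[0,-0.2,0.5,0,-1],[0,0,0,0,-1]]]'; python3 sid.py s6 | tail -1; python3 est.py w14
```

```text
time: 10.88
position: [0.5371, -0.0451, 0.0507]
tool_rot: [3.13, 0.268, 0.0]
ft_force: [-3.6, 2.8, 5.9]
grip_width: 1.002
grip_force: 6.4
252 174 181; 255 176 180; 258 174 181; 261 173 180; 264 173 180; [ 160  156   81   66 4913] [168.  189.1] theta 0.44952313270860145
10.9333 [ 0.5371 -0.0451  0.0507] [-3.31  3.01  3.81] 0.9954746447398607
```

Upward force shows the rear finger resting on the nearly shut lid. I'll ease the front finger off the bead.

```bash
python3 -m crank '[[[0,-0.5,0,0,-1],[0,-0.5,0,0,-1],[0,-0.5,0,0,-1],[0,-0.5,0,0,-1],[0,0,0,0,-1]]]'; python3 sid.py s7 | tail -1; python3 est.py w15
```

```text
time: 11.4
position: [0.5372, -0.0448, 0.0506]
tool_rot: [3.128, 0.266, 0.001]
ft_force: [-1.2, -3.2, 6.1]
grip_width: 0.996
grip_force: 2.5
252 176 180; 255 176 181; 258 174 181; 261 173 180; 264 173 180; [ 161  156   81   66 4888] [169.  189.2] theta 0.44881643190436243
11.45 [ 0.5372 -0.0448  0.0506] [-1.9  -4.3   5.14] 1.0025833401249427
```

```bash
python3 -m crank '[[[0,-1,-0.3,0,-1],[0,-1,-0.3,0,-1],[0,0,-0.3,0,-1],[0,0,0,0,-1]]]'; python3 sid.py s8 | tail -1; python3 est.py w16
```

```text
time: 11.83
position: [0.5363, -0.0398, 0.0509]
tool_rot: [-3.129, -0.269, 0.0]
ft_force: [0.1, 0.8, 0.6]
grip_width: 0.996
grip_force: 0.3
252 175 180; 255 176 181; 258 174 181; 261 173 180; 264 173 180; 267 174 176; [ 172  156   81   66 4900] [179.  189.1] theta 0.3959749623102362
11.8833 [ 0.5362 -0.0399  0.0509] [ 0.82 -0.1  -0.29] 1.0056855184540985
```

```bash
python3 -m crank '[[[0,-2,-3,0,-1],[0,0,-10,0,-1],[0,0,-20,0,-1],[0,0,-25,0,-1],[0,0,-30,0,-1],[0,0,-30,0,-1],[0,0,-30,0,-1],[0,0,0,0,-1],[0,0,0,0,-1]]]'; python3 est.py w17; python3 sid.py s9
```

```text
time: 12.68
position: [0.5375, -0.0388, 0.2021]
tool_rot: [3.129, 0.268, 0.008]
ft_force: [0.6, -0.1, -0.5]
grip_width: 1.0
grip_force: 0.0
[ 210  133   42   60 2022] [217.  161.8] theta 0.3191389830381233
12.6833 [ 0.5375 -0.0388  0.2021] [ 0.59 -0.08 -0.52] 0.9996113076528961
0.0 [255.7 180.4]
0.1 [255.8 175. ]
0.2 [255.9 169.5]
0.3 [255.9 163.7]
0.4 [255.9 157.8]
0.5 [255.9 151.8]
252 176 180; 255 176 181; 258 175 181; 261 174 180; 264 174 180; 267 175 181; 270 176 181; 273 174 180;
```

View pics/s9.png

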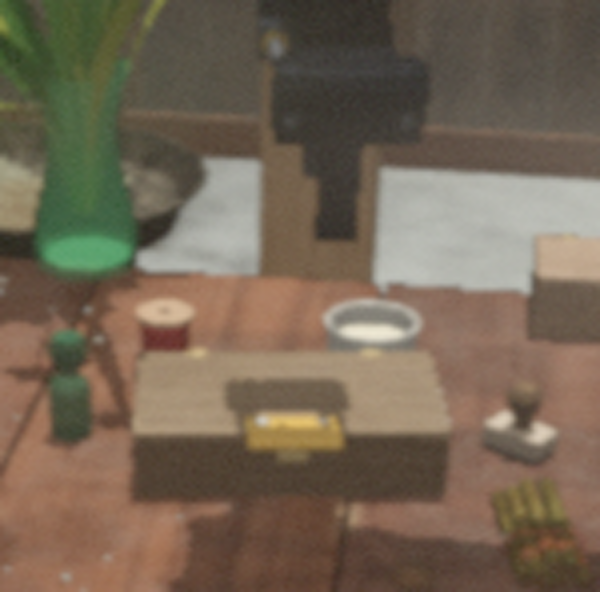

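The lid is flat and shut. The case and the other things are where they were, and the robot is clear.

```bash
python3 -c "
from bench import job
print(job.close_job())"
```

```text
the job is handed in; nothing more can be done
None
```

I nudged the lid past upright, caught it on the front finger and let it down until it looked fully shut. The case and the other things look unmoved, the arm is clear, and the job is handed in (no verdict was returned).

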